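# Lift the washed parts basket with the spring clamp and hold it level

## Robot

A 6-joint arm with a two-finger parallel gripper is mounted at the origin on the work surface. World frame = base frame: x ahead of the robot, y to its left, z up, the work surface at z = 0. Lengths are in m, angles in degrees, forces in N, time in s.
With the tool pointing down it reaches from about 0.425 to 0.95 m from the base axis. Payload 14.7 kg.
Tool frame: the origin (TCP) lies on the centre line of the jaws, within the pads' length; the fingertips stand 17 mm ahead of it and the grasp point (between the pads) lies 2 mm behind it; z points along the fingers, y is the line along which they close (so a half turn about z gives the same grasp; the last joint's range is limited). The gripper opens to 85 mm and grips with 20 to 120 N. Pads are 22 mm wide; open, the fingers measure 114 mm over their backs; the gripper's body (76 mm by 85 mm) begins 54 mm behind the grasp point. The pads swing forward as they close: fully open they stand 13 mm farther back than shut.
Start: joints at [-77.785, 27.513, 91.461, -0, 61.026, -2.67], TCP at [0.167, -0.628, 0.212] pointing down, gripper open.
Joint ranges: [-157.49, 157.49], [-46.99, 117.5], [13.45, 153.17], [-89.5, 269.5], [5.16, 153.95], [-167.48, 167.48]. Speed limits (degrees/s): [108.29, 108.29, 136.94, 172.46, 172.46, 172.46].

## Interface

Orientations are given as [roll, pitch, yaw] about the fixed x, y, z axes, in that order (R = Rz(yaw) Ry(pitch) Rx(roll)).
In Python, from bench import robot, capture, camera_params, nets gives the robot as it stands.
- The arm moves only by the tool drive_tool, never from a script. Its argument "rows" is a list of rows, each an object of numbers: "tx", "ty", "tz": the shift along the world's x, y, z in mm; "rx", "ry", "rz": the turn, a rotation vector about the world's x, y, z in rad; "fingers": the gripper's target within -1 to 1 (fully open at 1, half-way at 0, shut at -1). In form: [{"tx": .., "ty": .., "tz": .., "rx": .., "ry": .., "rz": .., "fingers": ..}, ...]. A call has exactly 5 rows; each row is the pose to reach, as a shift and turn from the pose commanded when the call began; what a row does not reach only later rows make up. A row lasts 1/10 s, in which the tool goes at most 50 mm and 8.59 degrees, less where a joint would pass 70% of its speed; a pose out of reach is approached as far as the arm can. A call with a gripper value outside its range is refused whole. The fingers move at their own pace and stop on an object; "grip_force" is the grip in N (left out, the last holds). Time passes only in rows, so rows that repeat a pose let the fingers close, or fill a call up. It gives the time, the measured TCP pose, the force, the opening and the grip force at its end, in the units of the state.
- robot.state(): the state, without advancing time (a new reading comes with each control period).
- capture(name): name is "side" or "top" or "wrist"; returns (picture, depth): 480x640x3 uint8, red, green, blue; 480x640 float32, m along the optical axis (not along the pixel's ray), 0 where there is no reading.
- camera_params(name): a dict with "intrinsics" (3x3 intrinsics, pixels), "rvec" (rotation vector, rad) and "tvec" (3), from world to camera coordinates, as OpenCV has them. Camera axes: x right, y down, z forward; pixel columns grow to the right and rows downward; lengths in m; the calibration is good to about 2 mm. A picture is of the moment at which its call begins: read the wrist's pose just before it. camera_params takes no time and is no camera call; for the wrist camera it gives the pose at the moment of the call.
- robot.hand_in(): hands the job in; it is judged then, once.
Trained networks look in the newest picture that a camera, given by its name, has taken for a name from the list of things; names that differ only in an ending like _2 or _b are one class to them, and where a whole thing is asked for, a point or a joint stands for the part that bears it (a point fixed in the world has none). Each returns a list of dicts, best first, with "score" (0 to 1); they miss things now and then, are a little off and sometimes report something else, mostly with a low value. They report only what shows in the picture. A call takes as long as a camera call. They do not tell look-alikes from the thing itself.
- nets.spot_in(camera, query): "centre" ([column, row] in pixels, amid what is visible of it).
The state is a dict: "time": time; "qpos": joint angles; "dq": joint speeds; "effort": joint torques, N m; "tool_pos": TCP position; "tcp_rot": TCP orientation; "ft_force": force on the tool from outside, world axes, zero at the start; "torque": the same for the moment, N m; "opening": finger opening in m; "grip_force": force on a finger pad.
Only numpy, scipy, OpenCV 4.12 (cv2) and the standard library are available. Lean on these libraries where they do the work, as an engineer would, in place of code of your own. Each camera call takes 0.05 s, during which the arm holds its last target. There are 200 camera calls.

## Task

Take the spring clamp out of its holder and push it down onto the middle of the yellow bar of the parts basket until both jaws snap shut under the bar. Then, gripping only the clamp and never the basket, lift the basket with its bearing and gear straight up out of the blue tub and finish while holding it there: level, steady, over the tub, its underside at least 5 cm above the tub's rim. Leave the screwdriver, the blue cup, the grey can and the drill where they are.

Things in the scene. Friction and masses are not known exactly. Their poses are not given: they have to be found in the camera images.
- clamp_grip (a point): centre of the clamp's orange, black-topped handle, a square block 30 x 30 mm and 50 mm tall (z is up the handle); below it the handle stands on a steel flange 64 (x) x 60 (y) x 8 mm whose top is 25 mm below this point. At first it stands upright, flange resting on the rim of its holder, jaws hanging inside, free to be lifted straight up
- clamp_mouth (a point): where the centre of the bar's section lies once clipped: on the handle's axis, 45 mm below clamp_grip, axes as the clamp's. The mouth is a 34 mm long slot along the clamp's x, open downward; the bar must lie along it (half a turn is the same). The flared jaw lips reach 23 mm below this point and are 20 mm apart there, so up to 5 mm off centre will do. A stop meets the bar's top
- clamp: the whole spring clamp with its jaws, 0.2 kg, 94 mm tall; origin at the middle of the flange's underside, 33 mm below clamp_grip, z up, axes as above
- jaw_left (a joint): hinge of the sprung jaw on the clamp's +y side, rad: 0 shut (its rest), about 0.2 as the bar passes the tooth, 0.6 at most; pushing the clamp straight down on the bar opens both jaws against their springs with 6 to 18 N in all, and they snap shut by themselves when the bar is home
- jaw_right (a joint): the same for the jaw on the clamp's -y side
- holder: black square holder for the clamp, open at the top, 60 x 56 mm and 46 mm tall, fixed to the bench; origin at the middle of its underside
- basket: loose perforated steel basket, 150 (x) x 105 (y) mm, walls 45 mm tall, 0.3 to 0.5 kg, standing in the tub; origin at the middle of its underside, z up. A flat yellow bar runs lengthwise along its x over its middle
- bar_mid (a point): middle of the basket's yellow bar, 105 mm above the basket's underside; the bar is 10 mm wide and 8 mm tall, runs along x for 130 mm clear between its end posts, and its axes are the basket's
- tub: blue open tub fixed to the bench, 200 (x) x 150 (y) mm outside, walls 5 mm thick and 70 mm tall, floor 5 mm thick; origin at the middle of its underside. The tub and the holder may be either way round, left and right
- bearing: loose dark steel bearing ring in the basket, 44 mm across, 14 mm tall, 60 g; origin at the middle of its underside
- gear: loose brass gear in the basket, 40 mm across, 20 mm tall, 70 g; origin at the middle of its underside
- screwdriver: bystander: screwdriver with a red handle lying on the bench between tub and holder, pointing away from the robot
- cup: bystander: low blue cup, 64 mm across, 36 mm tall, beyond the screwdriver
- oil_can: bystander: grey can, 66 mm across, 120 mm tall, on the right
- drill: bystander: white and black cordless drill lying on its side on the left, about 60 mm tall
There are look-alikes about, which are no part of the job. What is shaped like the clamp but green or pink is not meant.

How it is judged:
By the outcome, as a careful person would: the job done as asked, in the order asked, and still so for the second after the job is handed in, while the arm keeps its last pose, push and grip.
It also fails if it takes over 46 s, if anything falls off the work surface, if the arm or the gripper's body presses on something with over 40 N, if the wrist force passes 120 N, or if a joint passes its speed limit or range.

## Working session

There is one attempt and no reset: what is moved stays moved. The work goes in short steps, Python scripts to look and compute and a tool call to move; the robot and the scene stay as the last step left them, time stands still between calls to the robot, and variables do not carry over. Pictures are saved under pics/ and viewed, at most 10 in all, crops included, and the job is handed in when it is done.

Besides the shell and the picture viewer there is one more tool, called after "Call:" by a JSON object that holds its "name" and its "arguments", one argument or row to a line. drive_tool: Moves the arm, as the interface text tells. Its arguments: {"type":"object","properties":{"rows":{"type":"array","items":{"type":"object","properties":{"tx":{"type":"number"},"ty":{"type":"number"},"tz":{"type":"number"},"rx":{"type":"number"},"ry":{"type":"number"},"rz":{"type":"number"},"fingers":{"type":"number"}}}},"grip_force":{"type":"number"}},"required":["rows"]}

```bash
mkdir -p pics; cat > h.py <<'E'
import numpy as np, cv2
from bench import robot, capture, camera_params, nets
def cloud(cam):
    p=camera_params(cam); im,d=capture(cam)
    R,_=cv2.Rodrigues(np.array(p["rvec"],float)); t=np.array(p["tvec"],float).ravel(); K=np.array(p["intrinsics"])
    v,u=np.mgrid[0:480,0:640]
    c=np.stack([(u-K[0,2])/K[0,0]*d,(v-K[1,2])/K[1,1]*d,d],-1)
    w=(c-t)@R; w[d==0]=np.nan
    return im,w
def save(n,im): cv2.imwrite(n,cv2.cvtColor(im,cv2.COLOR_RGB2BGR))
E
python3 - <<'E'
from h import *
s=robot.state(); print(s)
for c in ["top","side"]:
    im,w=cloud(c); save(f"pics/{c}0.png",im); np.savez(f"{c}0.npz",im=im,w=w)
    for q in ["clamp","clamp_grip","holder","basket","bar_mid","tub"]:
        for r in nets.spot_in(c,q)[:4]:
            u,v=map(int,map(round,r["centre"])); print(c,q,round(r["score"],2),u,v,np.round(w[v,u],3))
E
```

```text
{'time': 0.0, 'qpos': array([-7.77836094e+01,  2.75507822e+01,  9.14950245e+01, -1.51662017e-03,
        6.10246136e+01, -2.66982302e+00]), 'dq': array([-0.00796758, -0.0129149 ,  0.10270114,  0.01037414,  0.12898535,
        0.09136523]), 'effort': array([-2.31673250e-03, -9.50661135e+01, -4.30171824e+01, -6.05724672e-04,
        1.26692012e-02, -6.14841929e-05]), 'tool_pos': array([ 0.16690472, -0.62774825,  0.21105361]), 'tcp_rot': array([-1.79929594e+02, -1.95576196e-03,  1.48869479e+01]), 'ft_force': array([0.42354146, 1.06692605, 0.10666818]), 'torque': array([-0.03060684,  0.00323113, -0.01281403]), 'grip_force': 0.0, 'opening': 0.08515918910035504}
top clamp 0.82 229 233 [0.568 0.218 0.103]
top clamp 0.8 231 295 [0.438 0.211 0.097]
top clamp 0.68 280 180 [0.684 0.112 0.095]
top clamp 0.18 338 179 [ 0.706 -0.012  0.005]
top clamp_grip 0.92 230 296 [0.436 0.214 0.094]
top clamp_grip 0.71 226 232 [0.57  0.224 0.102]
top clamp_grip 0.68 280 180 [0.684 0.112 0.095]
top holder 0.86 242 247 [0.545 0.205 0.024]
top holder 0.34 338 180 [ 0.704 -0.012  0.005]
top basket 0.92 430 232 [ 0.582 -0.222  0.011]
top bar_mid 0.62 124 267 [0.497 0.459 0.059]
top bar_mid 0.59 434 231 [ 0.583 -0.229  0.021]
top tub 0.59 404 228 [ 0.592 -0.164  0.006]
side clamp 0.83 307 322 [0.427 0.233 0.077]
side clamp 0.76 266 294 [0.556 0.24  0.084]
side clamp 0.6 261 248 [0.685 0.13  0.07 ]
side clamp_grip 0.91 305 324 [0.432 0.236 0.067]
side clamp_grip 0.88 259 250 [0.687 0.136 0.065]
side clamp_grip 0.56 266 294 [0.556 0.24  0.084]
side clamp_grip 0.3 271 311 [0.54  0.245 0.032]
side holder 0.98 273 312 [0.535 0.243 0.03 ]
side basket 0.64 359 202 [ 0.621 -0.246  0.014]
side basket 0.62 358 280 [0.431 0.019 0.022]
side bar_mid 0.89 361 202 [ 0.62  -0.256  0.009]
side tub 0.79 360 220 [ 0.558 -0.163  0.034]
```

View pics/top0.png

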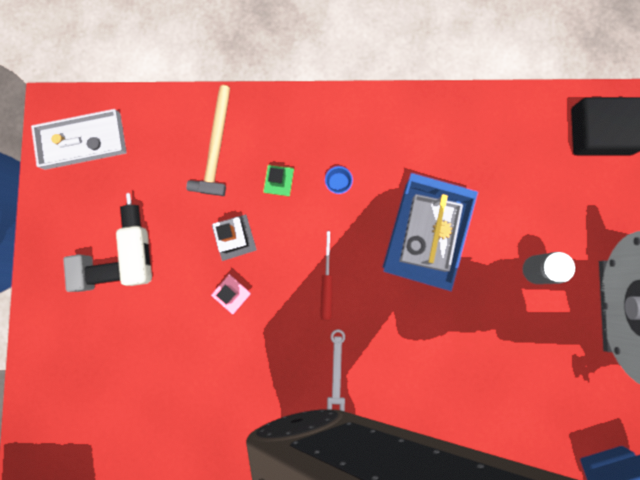

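View pics/side0.png

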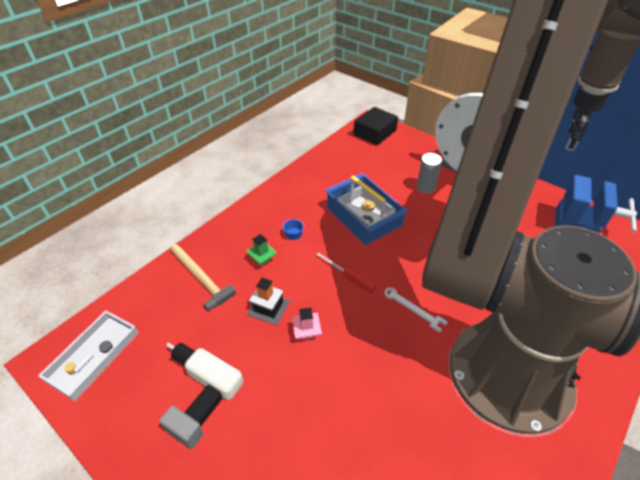

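The top image shows the orange/black clamp with white flange at about (229,235). Pink is at (231,295) and green at (280,180). The tub with the yellow bar is at about (430,232), turned slightly.

```bash
cat > m.py <<'E'
from h import *
def rect(P,n):
    if len(P)<5: print(n,"few",len(P)); return
    r=cv2.minAreaRect((P[:,:2]*1000).astype(np.float32)); b=cv2.boxPoints(r)
    print(n,len(P),"c",np.round(r[0],1),"size",np.round(r[1],1),"ang",round(r[2],1),"z",np.round(np.median(P[:,2])*1000,1),"med",np.round(np.median(P[:,:2],0)*1000,1))
def near(w,x,y,r): return (np.hypot(w[...,0]-x,w[...,1]-y)<r)
def run(c,im,w,C=(.563,.225),B=(.58,-.235)):
    hsv=cv2.cvtColor(im,cv2.COLOR_RGB2HSV).astype(int); z=w[...,2]
    m=near(w,*C,.06)
    rect(w[m&(z>.098)&(z<.112)],c+" handle top")
    rect(w[m&(z>.047)&(z<.060)],c+" flange")
    rect(w[m&(z>.047)&(z<.064)&(hsv[...,1]<60)&(hsv[...,2]>150)],c+" flange white")
    yl=(hsv[...,0]>18)&(hsv[...,0]<34)&(hsv[...,1]>110)
    b=yl&near(w,*B,.11)
    rect(w[b&(z>.095)&(z<.125)],c+" bar")
    t=(hsv[...,0]>100)&(hsv[...,0]<125)&(hsv[...,1]>120)&near(w,*B,.15)
    rect(w[t&(z>.06)&(z<.08)],c+" tubrim")
E
python3 - <<'E'
from m import *
for c in ["top","side"]:
    f=np.load(c+"0.npz"); run(c,f["im"],f["w"])
E
```

```text
top handle top 226 c [571.1 228.5] size [31.6 31.3] ang 13.9 z 105.6 med [570.2 228. ]
top flange 491 c [570.7 228.2] size [65.1 60.8] ang 15.3 z 55.2 med [562.  218.6]
top flange white 488 c [571.  228.3] size [64.5 60.8] ang 15.3 z 55.3 med [562.2 217.4]
top bar 316 c [ 577.7 -219.9] size [ 10.9 143.9] ang 77.6 z 115.1 med [ 574.5 -218.4]
top tubrim 1457 c [ 578.2 -212.6] size [148.5 222.1] ang 74.0 z 70.8 med [ 598.7 -210.6]
side handle top 153 c [571.  227.6] size [32.8 34.4] ang 14.8 z 105.1 med [570.7 228.5]
side flange 324 c [571.2 227.6] size [65.5 61.9] ang 14.4 z 54.7 med [557.1 240.5]
side flange white 297 c [571.2 228.6] size [65.8 60.3] ang 15.7 z 54.8 med [556.  242.1]
side bar 149 c [ 575.9 -219.3] size [ 15.2 143.4] ang 77.2 z 114.3 med [ 569.7 -216.6]
side tubrim 511 c [ 574.6 -211.1] size [150.5 222. ] ang 74.5 z 70.0 med [ 550.4 -186.6]
```

Call:
{"name": "drive_tool", "arguments": {
  "rows": [
    {"tx": 25, "ty": 30, "rz": 0.06, "fingers": 1},
    {"tx": 54, "ty": 64, "rz": 0.15, "fingers": 1},
    {"tx": 85, "ty": 100, "rz": 0.25, "fingers": 1},
    {"tx": 115, "ty": 136, "rz": 0.36, "fingers": 1},
    {"tx": 145, "ty": 172, "rz": 0.46, "fingers": 1}
  ]
}}

```text
invalid input
```

Call:
{"name": "drive_tool", "arguments": {
  "rows": [
    {"tx": 30, "ty": 36, "rz": 0.08, "fingers": 1},
    {"tx": 60, "ty": 72, "rz": 0.17, "fingers": 1},
    {"tx": 90, "ty": 108, "rz": 0.26, "fingers": 1},
    {"tx": 118, "ty": 144, "rz": 0.35, "fingers": 1},
    {"tx": 140, "ty": 185, "rz": 0.43, "fingers": 1}
  ]
}}

```text
invalid input
```

Call:
{"name": "drive_tool", "arguments": {
  "rows": [
    {"tx": 18, "ty": 45, "rz": 0.07, "fingers": 1},
    {"tx": 32, "ty": 92, "rz": 0.14, "fingers": 1},
    {"tx": 44, "ty": 139, "rz": 0.21, "fingers": 1},
    {"tx": 54, "ty": 186, "rz": 0.28, "fingers": 1},
    {"tx": 64, "ty": 233, "rz": 0.35, "fingers": 1}
  ]
}}

```text
invalid input
```

Call:
{"name": "drive_tool", "arguments": {
  "rows": [
    {"tx": 10, "ty": 46, "rz": 0.07, "fingers": 1},
    {"tx": 20, "ty": 92, "rz": 0.14, "fingers": 1},
    {"tx": 28, "ty": 134, "rz": 0.21, "fingers": 1},
    {"tx": 34, "ty": 168, "rz": 0.27, "fingers": 1},
    {"tx": 38, "ty": 190, "rz": 0.32, "fingers": 1}
  ]
}}

```text
invalid input
```

Call:
{"name": "drive_tool", "arguments": {
  "rows": [
    {"tx": 25, "ty": 30, "tz": 0, "rx": 0, "ry": 0, "rz": 0.06, "fingers": 1},
    {"tx": 54, "ty": 64, "tz": 0, "rx": 0, "ry": 0, "rz": 0.15, "fingers": 1},
    {"tx": 85, "ty": 100, "tz": 0, "rx": 0, "ry": 0, "rz": 0.25, "fingers": 1},
    {"tx": 115, "ty": 136, "tz": 0, "rx": 0, "ry": 0, "rz": 0.36, "fingers": 1},
    {"tx": 145, "ty": 172, "tz": 0, "rx": 0, "ry": 0, "rz": 0.46, "fingers": 1}
  ]
}}

```text
time: 1.2
tool_pos: [0.3129, -0.4548, 0.2119]
tcp_rot: [180.0, -0.0, 41.5]
ft_force: [0.1, -1.3, 0.1]
opening: 0.0857
grip_force: 0.0
```

Call:
{"name": "drive_tool", "arguments": {
  "rows": [
    {"tx": 30, "ty": 36, "tz": 0, "rx": 0, "ry": 0, "rz": 0.08, "fingers": 1},
    {"tx": 60, "ty": 72, "tz": 0, "rx": 0, "ry": 0, "rz": 0.17, "fingers": 1},
    {"tx": 90, "ty": 108, "tz": 0, "rx": 0, "ry": 0, "rz": 0.26, "fingers": 1},
    {"tx": 118, "ty": 144, "tz": 0, "rx": 0, "ry": 0, "rz": 0.35, "fingers": 1},
    {"tx": 140, "ty": 185, "tz": 0, "rx": 0, "ry": 0, "rz": 0.43, "fingers": 1}
  ]
}}

```text
time: 1.7
tool_pos: [0.4535, -0.27, 0.2119]
tcp_rot: [179.9, 0.0, 66.1]
ft_force: [0.3, -0.5, -0.1]
opening: 0.0855
grip_force: 0.0
```

Call:
{"name": "drive_tool", "arguments": {
  "rows": [
    {"tx": 18, "ty": 45, "tz": 0, "rx": 0, "ry": 0, "rz": 0.07, "fingers": 1},
    {"tx": 32, "ty": 92, "tz": 0, "rx": 0, "ry": 0, "rz": 0.14, "fingers": 1},
    {"tx": 44, "ty": 139, "tz": 0, "rx": 0, "ry": 0, "rz": 0.21, "fingers": 1},
    {"tx": 54, "ty": 186, "tz": 0, "rx": 0, "ry": 0, "rz": 0.28, "fingers": 1},
    {"tx": 64, "ty": 233, "tz": 0, "rx": 0, "ry": 0, "rz": 0.35, "fingers": 1}
  ]
}}

```text
time: 2.2
tool_pos: [0.5162, -0.0362, 0.2119]
tcp_rot: [180.0, 0.0, 86.1]
ft_force: [0.3, -1.0, -0.2]
opening: 0.0854
grip_force: 0.0
```

Call:
{"name": "drive_tool", "arguments": {
  "rows": [
    {"tx": 10, "ty": 46, "tz": 0, "rx": 0, "ry": 0, "rz": 0.07, "fingers": 1},
    {"tx": 20, "ty": 92, "tz": 0, "rx": 0, "ry": 0, "rz": 0.14, "fingers": 1},
    {"tx": 28, "ty": 134, "tz": 0, "rx": 0, "ry": 0, "rz": 0.21, "fingers": 1},
    {"tx": 34, "ty": 168, "tz": 0, "rx": 0, "ry": 0, "rz": 0.27, "fingers": 1},
    {"tx": 38, "ty": 190, "tz": 0, "rx": 0, "ry": 0, "rz": 0.32, "fingers": 1}
  ]
}}

```text
time: 2.7
tool_pos: [0.5542, 0.1544, 0.2118]
tcp_rot: [180.0, -0.0, 104.5]
ft_force: [0.2, -0.9, -0.7]
opening: 0.0852
grip_force: 0.0
```

```bash
python3 - <<'E'
from m import *
s=robot.state(); print(s["tool_pos"],s["tcp_rot"],s["qpos"])
im,w=cloud("wrist"); save("pics/w1.png",im); run("wrist",im,w,C=(.571,.228))
E
```

```text
[0.55420181 0.15444625 0.21178043] [ 1.79970695e+02 -1.32083494e-02  1.04502445e+02] [ 1.25435859e+01  2.15275952e+01  1.01504005e+02  1.69459724e-02
  5.69395637e+01 -1.96809662e+00]
wrist handle top 2130 c [572.7 230.4] size [31.2 31.1] ang 15.3 z 103.4 med [572.5 230.7]
wrist flange 3678 c [572.9 230.4] size [64.  60.1] ang 15.6 z 52.9 med [564.1 230.3]
wrist flange white 3573 c [573.  230.3] size [63.5 59.7] ang 15.2 z 52.9 med [563.5 229.7]
wrist bar few 0
wrist tubrim few 0
```

View pics/w1.png

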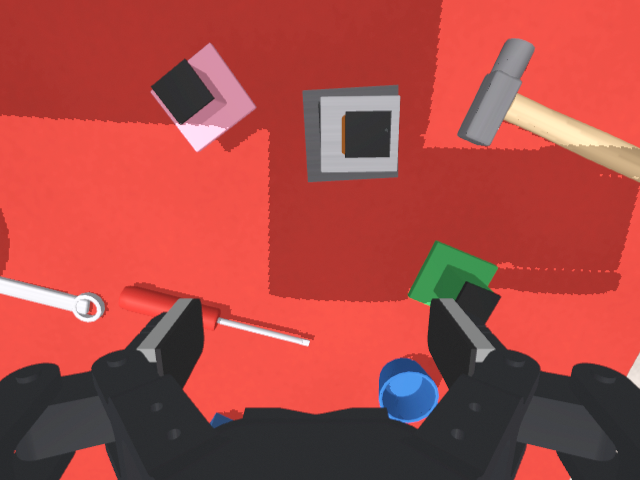

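The wrist view shows the orange clamp at about (360,135) in the holder, upright and clear of its neighbours. I'll centre over it and go down.

Call:
{"name": "drive_tool", "arguments": {
  "rows": [
    {"tx": 5, "ty": 25, "tz": -5, "rx": 0, "ry": 0, "rz": 0.013, "fingers": 1},
    {"tx": 11, "ty": 55, "tz": -15, "rx": 0, "ry": 0, "rz": 0.013, "fingers": 1},
    {"tx": 18, "ty": 75, "tz": -35, "rx": 0, "ry": 0, "rz": 0.013, "fingers": 1},
    {"tx": 18, "ty": 75, "tz": -60, "rx": 0, "ry": 0, "rz": 0.013, "fingers": 1},
    {"tx": 18, "ty": 75, "tz": -85, "rx": 0, "ry": 0, "rz": 0.013, "fingers": 1}
  ]
}}

```text
time: 3.25
tool_pos: [0.5722, 0.2275, 0.126]
tcp_rot: [180.0, -0.0, 105.1]
ft_force: [-0.2, -0.5, -1.0]
opening: 0.0848
grip_force: 0.0
```

Call:
{"name": "drive_tool", "arguments": {
  "rows": [
    {"tx": 0, "ty": 0, "tz": -20, "rx": 0, "ry": 0, "rz": 0, "fingers": 1},
    {"tx": 0, "ty": 0, "tz": -38, "rx": 0, "ry": 0, "rz": 0, "fingers": 1},
    {"tx": 0, "ty": 0, "tz": -50, "rx": 0, "ry": 0, "rz": 0, "fingers": 1},
    {"tx": 0, "ty": 0, "tz": -50, "rx": 0, "ry": 0, "rz": 0, "fingers": 0},
    {"tx": 0, "ty": 0, "tz": -50, "rx": 0, "ry": 0, "rz": 0, "fingers": -0.3}
  ],
  "grip_force": 30
}}

```text
time: 3.75
tool_pos: [0.5723, 0.2268, 0.0771]
tcp_rot: [180.0, -0.0, 105.0]
ft_force: [-0.1, 0.4, 0.7]
opening: 0.0595
grip_force: 0.0
```

Call:
{"name": "drive_tool", "arguments": {
  "rows": [
    {"tx": 0, "ty": 0, "tz": 0, "rx": 0, "ry": 0, "rz": 0, "fingers": -1},
    {"tx": 0, "ty": 0, "tz": 0, "rx": 0, "ry": 0, "rz": 0, "fingers": -1},
    {"tx": 0, "ty": 0, "tz": 0, "rx": 0, "ry": 0, "rz": 0, "fingers": -1},
    {"tx": 0, "ty": 0, "tz": 0, "rx": 0, "ry": 0, "rz": 0, "fingers": -1},
    {"tx": 0, "ty": 0, "tz": 0, "rx": 0, "ry": 0, "rz": 0, "fingers": -1}
  ],
  "grip_force": 80
}}

```text
time: 4.25
tool_pos: [0.5727, 0.227, 0.0781]
tcp_rot: [179.9, -0.0, 105.0]
ft_force: [-1.4, -1.1, 9.6]
opening: 0.0271
grip_force: 78.4
```

Call:
{"name": "drive_tool", "arguments": {
  "rows": [
    {"tx": 0, "ty": 0, "tz": 6, "rx": 0, "ry": 0, "rz": 0, "fingers": -1},
    {"tx": 0, "ty": 0, "tz": 16, "rx": 0, "ry": 0, "rz": 0, "fingers": -1},
    {"tx": 0, "ty": 0, "tz": 32, "rx": 0, "ry": 0, "rz": 0, "fingers": -1},
    {"tx": 0, "ty": 0, "tz": 52, "rx": 0, "ry": 0, "rz": 0, "fingers": -1},
    {"tx": 0, "ty": 0, "tz": 75, "rx": 0, "ry": 0, "rz": 0, "fingers": -1}
  ]
}}

```text
time: 4.75
tool_pos: [0.5717, 0.2267, 0.1529]
tcp_rot: [-180.0, 0.0, 105.0]
ft_force: [0.5, -0.3, -1.9]
opening: 0.0268
grip_force: 79.2
```

Call:
{"name": "drive_tool", "arguments": {
  "rows": [
    {"tx": 0, "ty": 0, "tz": 24, "rx": 0, "ry": 0, "rz": 0, "fingers": -1},
    {"tx": 0, "ty": 0, "tz": 45, "rx": 0, "ry": 0, "rz": 0, "fingers": -1},
    {"tx": 0, "ty": 0, "tz": 62, "rx": 0, "ry": 0, "rz": 0, "fingers": -1},
    {"tx": 0, "ty": 0, "tz": 72, "rx": 0, "ry": 0, "rz": 0, "fingers": -1},
    {"tx": 0, "ty": 0, "tz": 78, "rx": 0, "ry": 0, "rz": 0, "fingers": -1}
  ]
}}

```text
time: 5.25
tool_pos: [0.5722, 0.2269, 0.2309]
tcp_rot: [179.9, -0.0, 105.0]
ft_force: [1.0, 0.9, -2.0]
opening: 0.0274
grip_force: 79.3
```

```bash
python3 - <<'E'
from m import *
s=robot.state(); print(s["tool_pos"],s["tcp_rot"],s["ft_force"])
im,w=cloud("side"); C=(.573,.228); z=w[...,2]
hsv=cv2.cvtColor(im,cv2.COLOR_RGB2HSV)
m=near(w,*C,.055)&(z>.14)&(z<.25)
wh=m&(hsv[...,1]<70)&(hsv[...,2]>130); print(np.nanpercentile(w[wh],[2,50,98],axis=0)); rect(w[wh],"flange")
og=m&(hsv[...,0]>5)&(hsv[...,0]<16)&(hsv[...,1]>120); print(og.sum(),np.nanpercentile(w[og],[2,50,98],axis=0))
c=im[180:360,170:370]; save("pics/s1.png",cv2.resize(c,None,fx=3,fy=3))
E
```

```text
[0.57219606 0.22690886 0.23094765] [ 1.79930496e+02 -7.10219357e-03  1.05010089e+02] [ 0.99821955  0.85833762 -1.97371612]
[[0.53558649 0.19782801 0.20150087]
 [0.5568013  0.24219353 0.20739478]
 [0.59604961 0.26207352 0.21103962]]
flange 342 c [570.9 228.8] size [65.2 59.6] ang 16.4 z 207.4 med [556.8 242.2]
170 [[0.55332839 0.2184411  0.21137473]
 [0.56044938 0.23969204 0.2312547 ]
 [0.57918618 0.24539928 0.24879549]]
```

View pics/s1.png

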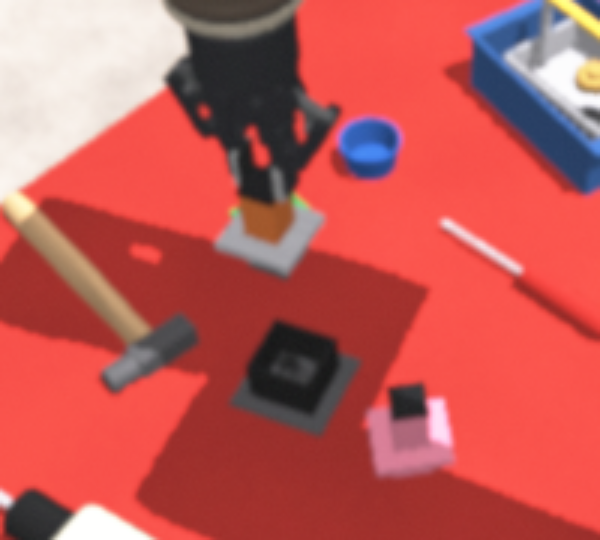

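The clamp is gripped and lifted upright, and the holder at about (295,370) in the crop is empty. I'll go past the basket so that the wrist camera sees the bar.

Call:
{"name": "drive_tool", "arguments": {
  "rows": [
    {"tx": 0, "ty": -12, "tz": 0, "rx": 0, "ry": 0, "rz": -0.02, "fingers": -1},
    {"tx": 0, "ty": -35, "tz": 0, "rx": 0, "ry": 0, "rz": -0.06, "fingers": -1},
    {"tx": -2, "ty": -70, "tz": 0, "rx": 0, "ry": 0, "rz": -0.1, "fingers": -1},
    {"tx": -3, "ty": -110, "tz": 0, "rx": 0, "ry": 0, "rz": -0.14, "fingers": -1},
    {"tx": -4, "ty": -150, "tz": 0, "rx": 0, "ry": 0, "rz": -0.18, "fingers": -1}
  ]
}}

```text
time: 5.8
tool_pos: [0.567, 0.075, 0.2286]
tcp_rot: [-179.9, 0.0, 94.6]
ft_force: [1.8, 0.0, -2.8]
opening: 0.0271
grip_force: 79.2
```

Call:
{"name": "drive_tool", "arguments": {
  "rows": [
    {"tx": -1, "ty": -44, "tz": 0, "rx": 0, "ry": 0, "rz": -0.04, "fingers": -1},
    {"tx": -2, "ty": -88, "tz": 0, "rx": 0, "ry": 0, "rz": -0.08, "fingers": -1},
    {"tx": -3, "ty": -132, "tz": 0, "rx": 0, "ry": 0, "rz": -0.12, "fingers": -1},
    {"tx": -4, "ty": -176, "tz": 0, "rx": 0, "ry": 0, "rz": -0.16, "fingers": -1},
    {"tx": -4, "ty": -220, "tz": 0, "rx": 0, "ry": 0, "rz": -0.2, "fingers": -1}
  ]
}}

```text
time: 6.3
tool_pos: [0.5627, -0.1454, 0.2288]
tcp_rot: [-179.9, -0.0, 83.1]
ft_force: [1.3, 0.3, -2.7]
opening: 0.027
grip_force: 79.2
```

Call:
{"name": "drive_tool", "arguments": {
  "rows": [
    {"tx": -1, "ty": -42, "tz": 0, "rx": 0, "ry": 0, "rz": -0.03, "fingers": -1},
    {"tx": -2, "ty": -80, "tz": 0, "rx": 0, "ry": 0, "rz": -0.06, "fingers": -1},
    {"tx": -3, "ty": -112, "tz": 0, "rx": 0, "ry": 0, "rz": -0.08, "fingers": -1},
    {"tx": -3, "ty": -136, "tz": 0, "rx": 0, "ry": 0, "rz": -0.098, "fingers": -1},
    {"tx": -3, "ty": -150, "tz": 0, "rx": 0, "ry": 0, "rz": -0.098, "fingers": -1}
  ]
}}

```text
time: 6.8
tool_pos: [0.5598, -0.2953, 0.2286]
tcp_rot: [-179.9, -0.0, 77.5]
ft_force: [0.6, 0.9, -2.1]
opening: 0.0269
grip_force: 79.2
```

```bash
python3 - <<'E'
from m import *
for i in range(2):
    s=robot.state(); im,w=cloud("wrist"); run("wrist",im,w)
print(s["tool_pos"],s["tcp_rot"]); save("pics/w2.png",im)
E
```

```text
wrist handle top few 0
wrist flange few 0
wrist flange white few 0
wrist bar 3028 c [ 579.2 -218. ] size [ 10.1 144.1] ang 77.6 z 112.9 med [ 577.1 -217.7]
wrist tubrim 13015 c [ 578.8 -211.5] size [149.6 224.3] ang 73.9 z 68.7 med [ 576.  -197.5]
wrist handle top few 0
wrist flange few 0
wrist flange white few 0
wrist bar 3070 c [ 579.1 -218. ] size [ 10.  144.4] ang 77.8 z 112.9 med [ 579.3 -218.1]
wrist tubrim 13087 c [ 578.7 -211.4] size [149.5 224. ] ang 74.0 z 68.7 med [ 577.4 -198.1]
[ 0.56012046 -0.2964018   0.22870999] [-1.79943352e+02  2.80458296e-02  7.75159807e+01]
```

View pics/w2.png

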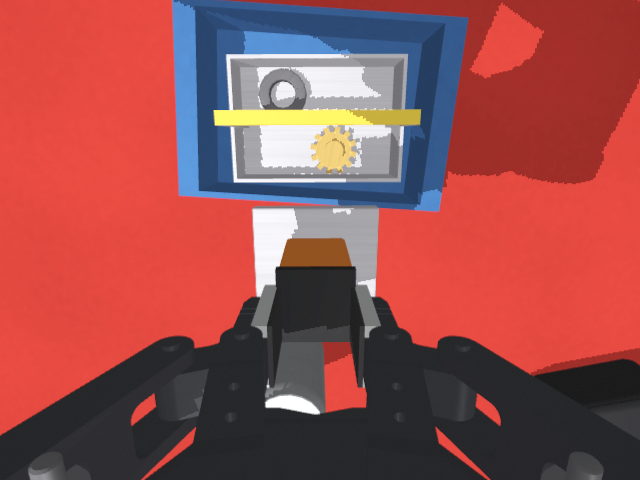

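The wrist view shows the bar level at row 117, columns 214–420. The held clamp's flange front edge is at row 208 and parallel to it. Next I'll measure the held clamp in the same frame.

```bash
python3 - <<'E'
from m import *
s=robot.state(); im,w=cloud("wrist"); p=s["tool_pos"]; a=np.radians(s["tcp_rot"][2])
ex=np.array([np.cos(a),np.sin(a)]); ey=np.array([np.sin(a),-np.cos(a)])
d=w[...,:2]-p[:2]; X=d@ex*1000; Y=d@ey*1000; Z=(w[...,2]-p[2])*1000
m=(X>5)&(X<50)&(abs(Y)<50)
f=m&(Z>-34)&(Z<-18)&(X>17)
print("flange",f.sum(),np.percentile(X[f],[1,50,99]),np.percentile(Y[f],[1,99]),np.median(Z[f]))
e=[np.percentile(X[f&(abs(Y-y)<5)],99) for y in (-25,-12,0,12,25)]; print(e)
hsv=cv2.cvtColor(im,cv2.COLOR_RGB2HSV)
o=m&(hsv[...,0]>5)&(hsv[...,0]<17)&(hsv[...,1]>120)&(Z>-26)&(Z<30)
print("orange",o.sum(),np.median(X[o]),np.percentile(Y[o],[1,99]),np.percentile(Z[o],[2,98]))
for k in range(-24,26,6):
    q=o&(abs(Z-k)<3); print(k,q.sum(),np.median(X[q]) if q.any() else None)
E
```

```text
flange 4383 [17.3304862  26.02763262 33.69034503] [-30.66140207  31.69159946] -25.308227305883
[np.float64(33.57177878721943), np.float64(33.63595883858498), np.float64(33.6355266609274), np.float64(33.680033046485214), np.float64(33.77411349933248)]
orange 1826 18.547779558416345 [-13.42638004  14.51396522] [-20.72194099  21.68334498]
-24 30 18.514035031263326
-18 184 18.521973970280687
-12 215 18.538938819124436
-6 213 18.52136823885524
0 254 18.54553534708171
6 279 18.525465392527625
12 307 18.560850880092378
18 280 18.546967689303507
24 64 19.072801411836075
```

Call:
{"name": "drive_tool", "arguments": {
  "rows": [
    {"tx": 3, "ty": 12, "tz": 0, "rx": 0, "ry": 0, "rz": 0, "fingers": -1},
    {"tx": 7, "ty": 32, "tz": 0, "rx": 0, "ry": 0, "rz": 0, "fingers": -1},
    {"tx": 13, "ty": 55, "tz": 0, "rx": 0, "ry": 0, "rz": 0, "fingers": -1},
    {"tx": 17, "ty": 70, "tz": 0, "rx": 0, "ry": 0, "rz": 0, "fingers": -1},
    {"tx": 18, "ty": 75, "tz": 0, "rx": 0, "ry": 0, "rz": 0, "fingers": -1}
  ],
  "grip_force": 100
}}

```text
time: 7.45
tool_pos: [0.5794, -0.2154, 0.2298]
tcp_rot: [-180.0, -0.0, 77.8]
ft_force: [1.4, 0.7, -1.7]
opening: 0.0261
grip_force: 101.2
```

Call:
{"name": "drive_tool", "arguments": {
  "rows": [
    {"tx": 0, "ty": 0, "tz": -6, "rx": 0, "ry": 0, "rz": 0, "fingers": -1},
    {"tx": 0, "ty": 0, "tz": -16, "rx": 0, "ry": 0, "rz": 0, "fingers": -1},
    {"tx": 0, "ty": 0, "tz": -27, "rx": 0, "ry": 0, "rz": 0, "fingers": -1},
    {"tx": 0, "ty": 0, "tz": -34, "rx": 0, "ry": 0, "rz": 0, "fingers": -1},
    {"tx": 0, "ty": 0, "tz": -37, "rx": 0, "ry": 0, "rz": 0, "fingers": -1}
  ]
}}

```text
time: 7.95
tool_pos: [0.5782, -0.2184, 0.1912]
tcp_rot: [-179.9, -0.0, 77.6]
ft_force: [-0.6, 0.2, -2.2]
opening: 0.0262
grip_force: 101.2
```

```bash
python3 - <<'E'
from m import *
s=robot.state(); im,w=cloud("wrist"); p=s["tool_pos"]; a=np.radians(s["tcp_rot"][2]); print(p,s["tcp_rot"],s["ft_force"])
run("wrist",im,w); im2,w2=cloud("side"); run("side",im2,w2)
P=np.vstack([im[:, :],im2[:, :]]); save("pics/w3.png",cv2.resize(np.hstack([im,im2]),(800,300)))
E
```

```text
[ 0.57824593 -0.21844812  0.19123067] [-1.79896121e+02 -2.00215147e-02  7.75786818e+01] [-0.6355315   0.23234282 -2.15188028]
wrist handle top few 0
wrist flange few 0
wrist flange white few 0
wrist bar 1548 c [ 579.4 -217.7] size [ 10.8 144. ] ang 78.0 z 112.8 med [ 619. -222.]
wrist tubrim 12167 c [ 578.6 -211.7] size [149.5 224.3] ang 74.0 z 68.8 med [ 577.  -198.4]
side handle top few 0
side flange 64 c [568.8 227.6] size [60.7 57.2] ang 18.2 z 48.3 med [561.3 238.4]
side flange white few 0
side bar 135 c [ 578.3 -221.2] size [ 17.9 144.5] ang 78.7 z 113.9 med [ 557.7 -213.6]
side tubrim 496 c [ 575.  -210.6] size [150.4 222.5] ang 73.9 z 69.7 med [ 532.1 -176.2]
```

View pics/w3.png

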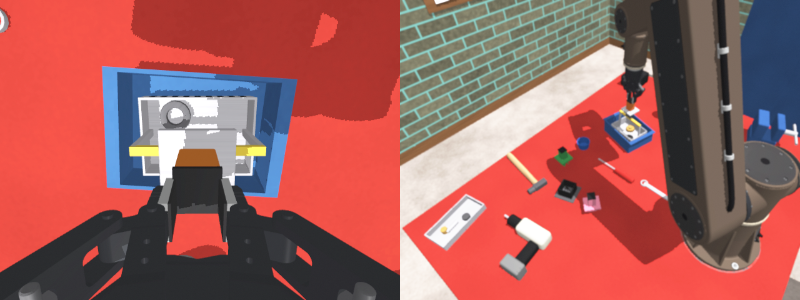

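```bash
cat > off.py <<'E'
from m import *
def off():
    s=robot.state(); im,w=cloud("wrist"); p=s["tool_pos"]; a=np.radians(s["tcp_rot"][2])
    ex=np.array([np.cos(a),np.sin(a)]); ey=np.array([np.sin(a),-np.cos(a)])
    d=w[...,:2]-p[:2]; X=d@ex*1000; Y=d@ey*1000; Z=(w[...,2]-p[2])*1000
    f=(X>21)&(X<50)&(abs(Y)<50)&(Z>-32)&(Z<-18)
    cx=np.percentile(X[f],99)-30; cy=np.mean(np.percentile(Y[f],[1,99]))
    hsv=cv2.cvtColor(im,cv2.COLOR_RGB2HSV)
    yl=(hsv[...,0]>18)&(hsv[...,0]<34)&(hsv[...,1]>110)&(w[...,2]>.095+0)&(abs(Y)<90)&(X>-30)&(X<30)
    print("tcp",np.round(p*1000,1),s["tcp_rot"].round(2),"F",s["ft_force"].round(1),"clamp XY",cx,cy,"Ztop",np.median(Z[f]))
    r=cv2.minAreaRect((np.c_[X[yl],Y[yl]]).astype(np.float32)); print("bar in tool",r,"z",np.median(w[...,2][yl])*1000)
    c=np.array(r[0])-[cx,cy]; print("shift world",c[0]*ex+c[1]*ey)
E
python3 -c "
from off import *
off();off()"
```

```text
tcp [ 578.6 -218.4  191.9] [-1.7994e+02 -1.0000e-02  7.7590e+01] F [ 0.2 -0.1 -1.2] clamp XY 3.688620100086048 0.5455228426687224 Ztop -25.480581140004592
bar in tool ((0.8513307571411133, 0.3739471435546875), (144.25851440429688, 10.3643217086792), 89.86138916015625) z 112.78593639622721
shift world [-0.7770823  -2.73418948]
tcp [ 578.9 -218.4  192.5] [-179.98   -0.     77.6 ] F [-0.3  0.5 -1.4] clamp XY 3.6647502249160624 0.5175634398105196 Ztop -25.47579715653506
bar in tool ((0.7484903335571289, 0.2809295654296875), (144.32168579101562, 10.426596641540527), 89.86380004882812) z 112.83819105738743
shift world [-0.85709806 -2.79748999]
```

Call:
{"name": "drive_tool", "arguments": {
  "rows": [
    {"tx": -1, "ty": -3, "tz": 0, "rx": 0, "ry": 0, "rz": 0, "fingers": -1},
    {"tx": -1, "ty": -3, "tz": -3, "rx": 0, "ry": 0, "rz": 0, "fingers": -1},
    {"tx": -1, "ty": -3, "tz": -8, "rx": 0, "ry": 0, "rz": 0, "fingers": -1},
    {"tx": -1, "ty": -3, "tz": -13, "rx": 0, "ry": 0, "rz": 0, "fingers": -1},
    {"tx": -1, "ty": -3, "tz": -17, "rx": 0, "ry": 0, "rz": 0, "fingers": -1}
  ]
}}

```text
time: 8.65
tool_pos: [0.5778, -0.2211, 0.175]
tcp_rot: [-180.0, -0.0, 77.6]
ft_force: [-0.1, 0.2, -1.7]
opening: 0.0263
grip_force: 101.2
```

```bash
python3 -c "
from off import *
off()"
```

```text
tcp [ 577.8 -221.1  175. ] [-1.7997e+02 -1.0000e-02  7.7630e+01] F [-0.1  0.2 -1.7] clamp XY 3.7262218612791074 0.5405863420647403 Ztop -25.47021048499917
bar in tool ((3.536773681640625, 0.5633697509765625), (144.42999267578125, 10.528910636901855), 89.96102905273438) z 112.82981529068206
shift world [-0.01834237 -0.1899296 ]
```

Aligned. Now pressing down.

Call:
{"name": "drive_tool", "arguments": {
  "rows": [
    {"tx": 0, "ty": 0, "tz": -3, "rx": 0, "ry": 0, "rz": 0, "fingers": -1},
    {"tx": 0, "ty": 0, "tz": -6, "rx": 0, "ry": 0, "rz": 0, "fingers": -1},
    {"tx": 0, "ty": 0, "tz": -9, "rx": 0, "ry": 0, "rz": 0, "fingers": -1},
    {"tx": 0, "ty": 0, "tz": -12, "rx": 0, "ry": 0, "rz": 0, "fingers": -1},
    {"tx": 0, "ty": 0, "tz": -14, "rx": 0, "ry": 0, "rz": 0, "fingers": -1}
  ]
}}

```text
time: 9.2
tool_pos: [0.5782, -0.2212, 0.1616]
tcp_rot: [180.0, 0.0, 77.6]
ft_force: [0.5, -0.4, 0.6]
opening: 0.0266
grip_force: 101.5
```

Call:
{"name": "drive_tool", "arguments": {
  "rows": [
    {"tx": 0, "ty": 0, "tz": -1, "rx": 0, "ry": 0, "rz": 0, "fingers": -1},
    {"tx": 0, "ty": 0, "tz": -2, "rx": 0, "ry": 0, "rz": 0, "fingers": -1},
    {"tx": 0, "ty": 0, "tz": -3, "rx": 0, "ry": 0, "rz": 0, "fingers": -1},
    {"tx": 0, "ty": 0, "tz": -4, "rx": 0, "ry": 0, "rz": 0, "fingers": -1},
    {"tx": 0, "ty": 0, "tz": -5, "rx": 0, "ry": 0, "rz": 0, "fingers": -1}
  ]
}}

```text
time: 9.7
tool_pos: [0.578, -0.2212, 0.1566]
tcp_rot: [-180.0, 0.0, 77.6]
ft_force: [-0.2, 1.0, 1.2]
opening: 0.026
grip_force: 101.5
```

Call:
{"name": "drive_tool", "arguments": {
  "rows": [
    {"tx": 0, "ty": 0, "tz": -0.5, "rx": 0, "ry": 0, "rz": 0, "fingers": -1},
    {"tx": 0, "ty": 0, "tz": -1, "rx": 0, "ry": 0, "rz": 0, "fingers": -1},
    {"tx": 0, "ty": 0, "tz": -1.5, "rx": 0, "ry": 0, "rz": 0, "fingers": -1},
    {"tx": 0, "ty": 0, "tz": -2, "rx": 0, "ry": 0, "rz": 0, "fingers": -1},
    {"tx": 0, "ty": 0, "tz": -2, "rx": 0, "ry": 0, "rz": 0, "fingers": -1}
  ]
}}

```text
time: 10.2
tool_pos: [0.578, -0.2212, 0.1546]
tcp_rot: [-180.0, -0.0, 77.6]
ft_force: [0.4, -0.7, -1.9]
opening: 0.0262
grip_force: 101.2
```

```bash
python3 -c "
from off import *
off()"
```

```text
tcp [ 578.  -221.2  154.6] [-179.99   -0.     77.62] F [ 0.4 -0.7 -1.9] clamp XY 3.6910529116275015 0.5330420420200017 Ztop -25.491211088083915
bar in tool ((3.604440689086914, 0.4747772216796875), (144.0816192626953, 10.685532569885254), 89.83038330078125) z 112.82481160589172
shift world [-0.07547529 -0.07211066]
```

Call:
{"name": "drive_tool", "arguments": {
  "rows": [
    {"tx": 0, "ty": 0, "tz": -0.4, "rx": 0, "ry": 0, "rz": 0, "fingers": -1},
    {"tx": 0, "ty": 0, "tz": -0.8, "rx": 0, "ry": 0, "rz": 0, "fingers": -1},
    {"tx": 0, "ty": 0, "tz": -1.2, "rx": 0, "ry": 0, "rz": 0, "fingers": -1},
    {"tx": 0, "ty": 0, "tz": -1.6, "rx": 0, "ry": 0, "rz": 0, "fingers": -1},
    {"tx": 0, "ty": 0, "tz": -1.6, "rx": 0, "ry": 0, "rz": 0, "fingers": -1}
  ]
}}

```text
time: 10.75
tool_pos: [0.5783, -0.2214, 0.1542]
tcp_rot: [179.9, 0.0, 77.6]
ft_force: [-4.2, 0.2, 13.8]
opening: 0.0261
grip_force: 103.1
```

The stop has met the bar at 14 N. Lifting gently.

Call:
{"name": "drive_tool", "arguments": {
  "rows": [
    {"tx": 0, "ty": 0, "tz": 2, "rx": 0, "ry": 0, "rz": 0, "fingers": -1},
    {"tx": 0, "ty": 0, "tz": 5, "rx": 0, "ry": 0, "rz": 0, "fingers": -1},
    {"tx": 0, "ty": 0, "tz": 9, "rx": 0, "ry": 0, "rz": 0, "fingers": -1},
    {"tx": 0, "ty": 0, "tz": 14, "rx": 0, "ry": 0, "rz": 0, "fingers": -1},
    {"tx": 0, "ty": 0, "tz": 19, "rx": 0, "ry": 0, "rz": 0, "fingers": -1}
  ]
}}

```text
time: 11.25
tool_pos: [0.5779, -0.2211, 0.1723]
tcp_rot: [-180.0, -0.0, 77.6]
ft_force: [-0.0, 0.8, -6.1]
opening: 0.0266
grip_force: 100.6
```

```bash
python3 -c "
from off import *
off()"
```

```text
tcp [ 577.9 -221.1  172.3] [-179.98   -0.     77.63] F [-0.   0.8 -6.1] clamp XY 3.652045662825415 0.5801124760720135 Ztop -25.513280690733968
bar in tool ((3.5263242721557617, 0.39353179931640625), (143.9192352294922, 10.75617790222168), 89.9218521118164) z 129.27662646506215
shift world [-0.20918672 -0.08281988]
```

The bar rises with the clamp (z 113 to 129 mm, about 6 N). Continuing up.

Call:
{"name": "drive_tool", "arguments": {
  "rows": [
    {"tx": 0, "ty": 0, "tz": 5, "rx": 0, "ry": 0, "rz": 0, "fingers": -1},
    {"tx": 0, "ty": 0, "tz": 12, "rx": 0, "ry": 0, "rz": 0, "fingers": -1},
    {"tx": 0, "ty": 0, "tz": 20, "rx": 0, "ry": 0, "rz": 0, "fingers": -1},
    {"tx": 0, "ty": 0, "tz": 29, "rx": 0, "ry": 0, "rz": 0, "fingers": -1},
    {"tx": 0, "ty": 0, "tz": 38, "rx": 0, "ry": 0, "rz": 0, "fingers": -1}
  ]
}}

```text
time: 11.8
tool_pos: [0.5781, -0.2212, 0.211]
tcp_rot: [180.0, 0.0, 77.6]
ft_force: [0.5, 0.2, -7.5]
opening: 0.0259
grip_force: 100.6
```

Call:
{"name": "drive_tool", "arguments": {
  "rows": [
    {"tx": 0, "ty": 0, "tz": 9, "rx": 0, "ry": 0, "rz": 0, "fingers": -1},
    {"tx": 0, "ty": 0, "tz": 18, "rx": 0, "ry": 0, "rz": 0, "fingers": -1},
    {"tx": 0, "ty": 0, "tz": 27, "rx": 0, "ry": 0, "rz": 0, "fingers": -1},
    {"tx": 0, "ty": 0, "tz": 36, "rx": 0, "ry": 0, "rz": 0, "fingers": -1},
    {"tx": 0, "ty": 0, "tz": 45, "rx": 0, "ry": 0, "rz": 0, "fingers": -1}
  ]
}}

```text
time: 12.3
tool_pos: [0.5779, -0.2212, 0.2558]
tcp_rot: [-180.0, 0.0, 77.6]
ft_force: [0.0, 0.6, -6.6]
opening: 0.0262
grip_force: 100.6
```

Call:
{"name": "drive_tool", "arguments": {
  "rows": [
    {"tx": 0, "ty": 0, "tz": 9, "rx": 0, "ry": 0, "rz": 0, "fingers": -1},
    {"tx": 0, "ty": 0, "tz": 18, "rx": 0, "ry": 0, "rz": 0, "fingers": -1},
    {"tx": 0, "ty": 0, "tz": 26, "rx": 0, "ry": 0, "rz": 0, "fingers": -1},
    {"tx": 0, "ty": 0, "tz": 32, "rx": 0, "ry": 0, "rz": 0, "fingers": -1},
    {"tx": 0, "ty": 0, "tz": 36, "rx": 0, "ry": 0, "rz": 0, "fingers": -1}
  ]
}}

```text
time: 12.8
tool_pos: [0.5781, -0.2212, 0.2917]
tcp_rot: [180.0, 0.0, 77.6]
ft_force: [0.2, 0.3, -5.9]
opening: 0.0263
grip_force: 100.6
```

Call:
{"name": "drive_tool", "arguments": {
  "rows": [
    {"tx": 0, "ty": 0, "tz": 2, "rx": 0, "ry": 0, "rz": 0, "fingers": -1},
    {"tx": 0, "ty": 0, "tz": 2, "rx": 0, "ry": 0, "rz": 0, "fingers": -1},
    {"tx": 0, "ty": 0, "tz": 2, "rx": 0, "ry": 0, "rz": 0, "fingers": -1},
    {"tx": 0, "ty": 0, "tz": 2, "rx": 0, "ry": 0, "rz": 0, "fingers": -1},
    {"tx": 0, "ty": 0, "tz": 2, "rx": 0, "ry": 0, "rz": 0, "fingers": -1}
  ]
}}

```text
time: 13.3
tool_pos: [0.5779, -0.2211, 0.2928]
tcp_rot: [-180.0, -0.0, 77.6]
ft_force: [0.7, -0.5, -7.0]
opening: 0.0259
grip_force: 100.6
```

```bash
python3 - <<'E'
from off import *
off()
im,w=cloud("wrist"); im2,w2=cloud("side")
hsv=cv2.cvtColor(im,cv2.COLOR_RGB2HSV)
yl=(hsv[...,0]>18)&(hsv[...,0]<34)&(hsv[...,1]>110)&(w[...,2]>.22)
P=w[yl]; P=P[abs(P[:,2]-np.median(P[:,2]))<.012]
d=P@np.array([.977,-.213,0]); print("bar slope deg",np.degrees(np.polyfit(d,P[:,2],1)[0]))
# basket rim: light grey points above z .17..0.2
z=w[...,2]; m=near(w,.578,-.219,.1)&(hsv[...,1]<60)&(z>.165)&(z<.2)
P=w[m]; print(m.sum(),np.percentile(P[:,2],[2,50,98]))
h2=w2[...,2]; m=near(w2,.578,-.219,.1)&(h2>.1)&(h2<.21); print("side low z",np.percentile(h2[m],[0.5,2,50,98]))
save("pics/f.png",cv2.resize(np.hstack([im,cv2.resize(im2[100:280,250:490],(640,480))]),(800,300)))
E
```

```text
tcp [ 577.9 -221.1  292.8] [-179.98   -0.     77.63] F [ 0.7 -0.5 -7. ] clamp XY 3.6539169672894687 0.6081083037579997 Ztop -25.550287001725238
bar in tool ((3.4689040184020996, 0.45819091796875), (144.04580688476562, 11.045417785644531), 89.88360595703125) z 249.76514449937858
shift world [-0.18608294 -0.14858719]
bar slope deg 0.08183575915445664
4620 [0.16609282 0.18482951 0.19411429]
side low z [0.14290556 0.14413528 0.16273731 0.19149547]
```

View pics/f.png

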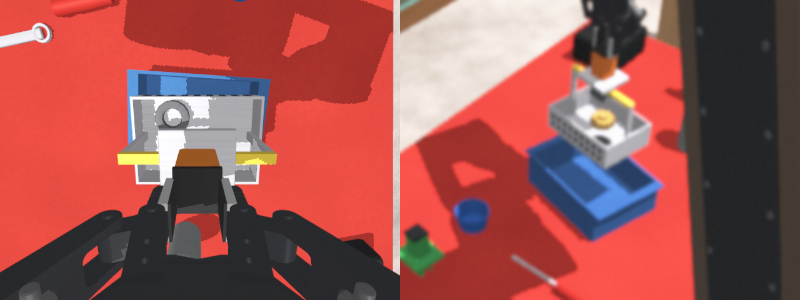

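The basket hangs level above the tub with the bearing (left half, 172,115) and the gear still in it. Its underside is about 7 cm above the rim. I'll check its roll and then hand in.

```bash
python3 - <<'E'
from off import *
im,w=cloud("side"); hsv=cv2.cvtColor(im,cv2.COLOR_RGB2HSV)
d=w[...,:2]-[.579,-.218]; a=np.radians(-12.4); u=d@[np.cos(a),np.sin(a)]; v=d@[-np.sin(a),np.cos(a)]
for n,m in [("+y",abs(v-.0505)<.003),("-y",abs(v+.0505)<.003)]:
    q=m&(abs(u)<.07)&(w[...,2]>.15)&(w[...,2]<.215); print(n,q.sum(),np.percentile(w[q][:,2],[90,98]) if q.any() else "")
s=robot.state(); print(s["tool_pos"],abs(s["dq"]).max())
print(robot.hand_in())
E
```

```text
+y 340 [0.18752422 0.1899712 ]
-y 154 [0.186007   0.18896012]
[ 0.57797768 -0.22116022  0.29303733] 0.10605819747627594
the job is handed in; nothing more can be done
None
```

I clipped the clamp onto the bar and handed the job in, with the basket held level and steady over the tub, its underside about 7 cm above the rim and the bearing and gear inside. I couldn't see the jaws themselves: the press force dropped off as if they had snapped shut, the stop then met the bar, and the clamp alone carried the basket up.

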